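Fetch the wide column from the column drawer

TASK

Pull open the drawer of the low column module by its handle, take out the column with the thick barrel and lay it gently in the two V-saddles of the dark steel stand on the bench, lengthways along the stand and centred on it. Then push the drawer fully shut. Leave the two slim columns lying in their saddles in the drawer, and knock nothing over.

Things in the scene. Friction and masses are not known exactly. Their poses are not given: they have to be found in the camera images.
- module_front (a point): Middle of the top front edge of the white instrument module, which is 270 mm deep (x), 280 mm wide (y), 150 mm high and fixed to the bench; x points into the module. Its front, with the white drawer above a blue panel, faces the robot.
- module_drawer0 (a joint): Drawer slide: 0 m when fully shut, grows as the drawer comes out along the module's -x, stop at 0.19 m. Slides with 1 to 2 N. The columns lift out freely, and a gripper finds room, from 0.16 m.
- module_drawer0_handle (a point): Middle of the drawer's handle, a horizontal steel bar 11 mm in diameter and 120 mm long along y, its axis 35 mm in front of the drawer's front face and 26 mm below the module's top. Moves with the drawer; x axis points into the module.
- drawer_middle (a point): Moves with the drawer; axis centre of the column in the middle lane, 29 mm above the drawer floor; x into the module. Columns lie along x in lanes at y = -66, 0, +66 mm, end caps in 90 degree V-saddles at x = -52 and +52 mm whose arms end 1 mm below the axis; free under the barrels. Side walls at y = +-118 mm rise 26 mm above it; front panel at x = -77 to -99 mm rises 36 mm.
- thick_column: The wide stainless steel column, lying in one of the three drawer lanes (which one varies), about 0.3 kg. Total length 142 mm along its own x axis (a white 6 mm plug at each end, then end caps 26 mm long and 24 mm in diameter); origin at mid-length on its axis, about the centre of mass. Between the caps the bare barrel, 78 mm long, is 22 mm in diameter, almost as thick as the caps.
- slim_column_a: A slim stainless steel column in another drawer lane. Total length 142 mm along its own x axis (a white 6 mm plug at each end, then end caps 26 mm long and 24 mm in diameter); origin at mid-length on its axis, about the centre of mass. Between the caps the bare barrel, 78 mm long, is only 10 mm in diameter. Not to be taken out.
- slim_column_b: The other slim column, the same as slim_column_a. Not to be taken out.
- stand_seat (a point): Where the centre of a column lies in the bench stand, 47 mm above the bench; x along the stand. Dark steel base plate 150 x 70 x 8 mm fixed to the bench, with two 90 degree V-saddles (14 mm long) at x = -52 and +52 mm for the end caps, arms ending 1 mm below this point. Free between them down to the plate, 39 mm below this point.
- waste_bottle: Bystander: large amber bottle with a red cap, diameter 124, height 220 mm, upright and loose on the bench; origin at the centre of its underside.
- flask: Bystander: glass conical flask, base diameter 80, height 118 mm, upright and loose on the bench; origin at the centre of its underside.
- reagent_jar: Bystander: small amber jar with a black lid, diameter 56, height 80 mm, upright and loose on the bench; origin at the centre of its underside.
- solvent_bottle: Bystander: clear bottle with a blue cap, diameter 80, height 170 mm, upright and loose on the bench; origin at the centre of its underside.
There are look-alikes about, which are no part of the job. There is more than one size of the part that bears stand_seat; the job needs the smallest.

How it is judged:
By the outcome, as a careful person would: the job done as asked, in the order asked, and still so for the second after the job is handed in, with the robot touching nothing.
It also fails if it takes over 62 s, if anything falls off the work surface, if the arm or the gripper's body presses on something with over 40 N, if the wrist force passes 120 N, or if a joint passes its speed limit or range.

ROBOT

A 6-joint arm with a two-finger parallel gripper is mounted at the origin on the work surface. World frame = base frame: x ahead of the robot, y to its left, z up, the work surface at z = 0. Lengths are in mm, angles in rad, forces in N, time in s.
With the tool pointing down it reaches from about 400 to 925 mm from the base axis. Payload 12.5 kg.
Tool frame: the origin (TCP) lies midway between the tips of the shut fingers; the grasp point (between the pads) lies 19 mm behind it; z points along the fingers, y is the line along which they close (so a half turn about z gives the same grasp; the last joint's range is limited). The gripper opens to 95 mm and grips with 3 to 60 N. Pads are 20 mm wide; open, the fingers measure 119 mm over their backs; the gripper's body (75 mm by 180 mm) begins 59 mm behind the grasp point.
Start: joints at [-1.42, 0.491, 1.559, -0, 1.092, -0.106], TCP at [158.765, -604.52, 178.361] pointing down, gripper open.
Joint ranges: [-3.1, 3.1], [-0.84, 2.19], [0.05, 2.79], [-1.13, 4.28], [0.06, 2.93], [-2.69, 2.69]. Speed limits (rad/s): [2.22, 2.22, 2.79, 3.14, 3.14, 3.14].

INTERFACE

Orientations are given as [roll, pitch, yaw] about the fixed x, y, z axes, in that order (R = Rz(yaw) Ry(pitch) Rx(roll)).
In Python, from cell import env gives the robot as it stands.
- The arm moves only by the shell command python3 -m inch 'ROWS'. ROWS is JSON, a list of rows, each a list of 7 numbers: the turn, a rotation vector about the tool's x, y, z in rad, then the shift along the tool's x, y, z in cm, then the closure, from -1 (fully open) to 1 (shut). A call has 1 to 20 rows; each row shifts and turns the commanded pose from where the row before left it, along the tool's axes as they then stand; what a row does not reach is not made up. A row lasts 1/8 s, in which the tool goes at most 62.5 mm and 10.7 degrees, less where a joint would pass 70% of its speed; a pose out of reach is approached as far as the arm can. A call with a gripper value outside its range is refused whole. The fingers move at their own pace and stop on an object; the grip force is fixed at half the most. Time passes only in rows, so rows that do not move let the fingers close. It gives the time, the measured TCP pose, the force, the opening and the grip force at its end, in the units of the state.
- env.state(): the state, without advancing time (a new reading comes with each control period).
- env.read_camera(name): name is "scene" or "side" or "wrist"; returns a dict with "img" (384x512x3 uint8, red, green, blue), "depth" (384x512 float32, mm along the optical axis (not along the pixel's ray), 0 where there is no reading), "fx", "fy", "cx", "cy" (pixels), "D" ([k1, k2, p1, p2, k3] as OpenCV has them; the pictures are not rectified), "position" and "orientation" of the camera in the world. Camera axes: x right, y down, z forward; pixel columns grow to the right and rows downward; lengths in mm; the calibration is good to about 2 mm. A picture is of the moment at which its call begins.
- env.job_done(): hands the job in; it is judged then, once.
Trained networks look in a picture, given as the dict that the camera call returned (one of the last four; its "shot" number tells which), for a name from the list of things; names that differ only in an ending like _2 or _b are one class to them, and where a whole thing is asked for, a point or a joint stands for the part that bears it (a point fixed in the world has none). Each returns a list of dicts, best first, with "score" (0 to 1); they miss things now and then, are a little off and sometimes report something else, mostly with a low value. They report only what shows in the picture. A call takes as long as a camera call. They do not tell look-alikes from the thing itself.
- env.find_in(picture, target): "centre" ([x, y, z] in mm, in the coordinates of the camera as it stood for that picture, good to about 4 mm: the middle of the surface that is visible of it).
- env.trace(picture, target): "mask" (384x512 bool, what is visible of it).
The state is a dict: "t": time; "joints": joint angles; "qvel": joint speeds; "tau": joint torques, N m; "eef_pos": TCP position; "tcp_rot": TCP orientation; "ft_force": force on the tool from outside, world axes, zero at the start; "moment": the same for the moment, N m; "opening": opening from 0.0 (shut) to 1.0 (fully open); "grip_force": force on a finger pad.
Only numpy, scipy, OpenCV 4.12 (cv2) and the standard library are available. Lean on these libraries where they do the work, as an engineer would, in place of code of your own. Each camera call takes 0.05 s, during which the arm holds its last target. There are 200 camera calls.

## Working session

There is one attempt and no reset: what is moved stays moved. The work goes in short steps, Python scripts to look and compute and a shell command to move; the robot and the scene stay as the last step left them, time stands still between calls to the robot, and variables do not carry over. Pictures are saved under pics/ and viewed, at most 13 in all, crops included, and the job is handed in when it is done.

```bash
mkdir -p pics; ls; cat > h.py <<'E'
import numpy as np, cv2
from scipy.spatial.transform import Rotation as R
from cell import env
def T(p):
    o=np.array(p["orientation"],float)
    return (R.from_euler('xyz',o) if o.size==3 else R.from_matrix(o) if o.size==9 else R.from_quat(o)), np.array(p["position"],float)
def w(p,c):
    r,t=T(p); return r.apply(np.asarray(c,float))+t
def pix(p,X):
    r,t=T(p); K=np.array([[p["fx"],0,p["cx"]],[0,p["fy"],p["cy"]],[0,0,1]])
    c=r.inv().apply(np.atleast_2d(X)-t)
    return cv2.projectPoints(c.reshape(-1,1,3),np.zeros(3),np.zeros(3),K,np.array(p["D"],float))[0].reshape(-1,2)
def cloud(p,mask=None):
    K=np.array([[p["fx"],0,p["cx"]],[0,p["fy"],p["cy"]],[0,0,1]])
    m=p["depth"]>0
    if mask is not None: m&=mask
    v,u=np.nonzero(m); n=cv2.undistortPoints(np.stack([u,v],1).astype(float).reshape(-1,1,2),K,np.array(p["D"],float)).reshape(-1,2)
    d=p["depth"][v,u].astype(float)
    return w(p,np.c_[n*d[:,None],d]), np.c_[u,v]
def save(p,name): cv2.imwrite("pics/"+name,p["img"][:,:,::-1])
E
python3 - <<'E'
from h import *
a=env.read_camera("scene");b=env.read_camera("side")
img=np.vstack([cv2.resize(p["img"],(400,300)) for p in (a,b)])
cv2.imwrite("pics/a.png",img[:,:,::-1])
print(a["orientation"],a["position"],b["position"],b["orientation"],env.state()["tcp_rot"])
for n in ["module_front","module_drawer0","module_drawer0_handle","drawer_middle","thick_column","stand_seat","waste_bottle","flask","reagent_jar","solvent_bottle"]:
  for nm,p in(("sc",a),("sd",b)):
    try:
      print(n,nm,[(round(d["score"],2),w(p,d["centre"]).round().tolist(),pix(p,w(p,d["centre"])).round().tolist()) for d in env.find_in(p,n)[:4]])
    except Exception as e: print(n,nm,e)
E
```

```text
pics
[-2.34993376  0.01137953  1.05424078] [1397.53903386 -456.30922723 1115.33544653] [ 924.47763533 1005.57405566  937.53659575] [-2.22606072  0.00500834  2.78131224] [-3.14066945e+00 -9.33495778e-05  2.56767835e-01]
module_front sc [(0.6, [824.0, -129.0, 149.0], [[261.0, 272.0]])]
module_front sd [(0.71, [787.0, 4.0, 147.0], [[190.0, 200.0]]), (0.69, [685.0, 475.0, 139.0], [[276.0, 307.0]])]
module_drawer0 sc [(0.66, [613.0, -116.0, 128.0], [[232.0, 227.0]])]
module_drawer0 sd [(0.53, [645.0, -63.0, 128.0], [[227.0, 184.0]])]
module_drawer0_handle sc [(0.49, [613.0, -120.0, 129.0], [[231.0, 227.0]])]
module_drawer0_handle sd [(0.72, [648.0, -63.0, 122.0], [[226.0, 186.0]]), (0.5, [579.0, -434.0, 84.0], [[217.0, 142.0]])]
drawer_middle sc [(0.52, [613.0, -116.0, 130.0], [[232.0, 226.0]])]
drawer_middle sd [(0.59, [650.0, -64.0, 123.0], [[225.0, 185.0]])]
thick_column sc []
thick_column sd []
stand_seat sc [(0.9, [355.0, 101.0, 11.0], [[253.0, 182.0]]), (0.89, [272.0, 503.0, 12.0], [[322.0, 140.0]]), (0.79, [418.0, 320.0, 7.0], [[307.0, 174.0]])]
stand_seat sd [(0.74, [421.0, 331.0, 8.0], [[335.0, 271.0]]), (0.74, [277.0, 524.0, 8.0], [[412.0, 304.0]]), (0.69, [359.0, 116.0, 7.0], [[321.0, 223.0]])]
waste_bottle sc [(0.69, [694.0, 405.0, 126.0], [[374.0, 186.0]])]
waste_bottle sd [(0.84, [686.0, 477.0, 140.0], [[275.0, 307.0]])]
flask sc [(0.57, [621.0, 224.0, 46.0], [[318.0, 207.0]])]
flask sd [(0.88, [617.0, 253.0, 59.0], [[268.0, 259.0]])]
reagent_jar sc [(0.5, [460.0, 495.0, 56.0], [[349.0, 156.0]])]
reagent_jar sd [(0.92, [455.0, 522.0, 58.0], [[361.0, 312.0]])]
solvent_bottle sc [(0.71, [598.0, -468.0, 103.0], [[126.0, 273.0]])]
solvent_bottle sd [(0.63, [577.0, -439.0, 81.0], [[217.0, 142.0]])]
```

View pics/a.png

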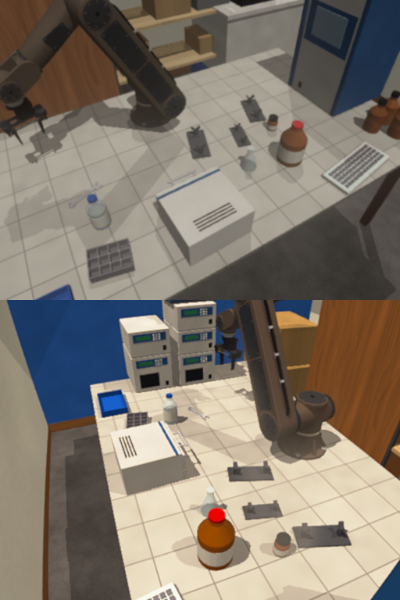

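```bash
cat > m.py <<'E'
from h import *
def stands(p):
    out=[]
    for d in env.trace(p,"stand_seat"):
        P,_=cloud(p,d["mask"]); P=P[(P[:,2]>-5)&(P[:,2]<90)]
        if len(P)<30: continue
        r=cv2.minAreaRect(P[:,:2].astype(np.float32))
        out.append((round(d["score"],2),np.round(r[0]).tolist(),np.round(r[1]).tolist(),round(r[2],1),"zmax",np.percentile(P[:,2],[2,50,98]).round().tolist(),len(P)))
    return out
E
python3 - <<'E'
from m import *
a=env.read_camera("scene");b=env.read_camera("side")
for p in(a,b):
    for s in stands(p): print(s)
# module top: points z 140..160 
for p in (a,b):
    P,_=cloud(p); m=(abs(P[:,2]-150)<6)&(P[:,0]>550)&(P[:,0]<1050)&(abs(P[:,1]+30)<280)
    r=cv2.minAreaRect(P[m][:,:2].astype(np.float32)); print("top",r,m.sum(),np.median(P[m][:,2]), P[m][:,:2].min(0),P[m][:,:2].max(0))
    print("table z", np.median(P[abs(P[:,2])<8][:,2]))
    for d in env.trace(p,"module_drawer0_handle"): 
        Q,_=cloud(p,d["mask"]); print("handle",d["score"],len(Q),np.percentile(Q,[5,50,95],axis=0).round().tolist())
E
```

```text
(0.98, [416.0, 320.0], [67.0, 155.0], 74.5, 'zmax', [1.0, 8.0, 43.0], 438)
(0.87, [343.0, 108.0], [92.0, 231.0], 70.6, 'zmax', [4.0, 11.0, 57.0], 852)
(0.79, [263.0, 514.0], [101.0, 225.0], 71.7, 'zmax', [1.0, 11.0, 58.0], 654)
(0.95, [414.0, 322.0], [84.0, 153.0], 75.3, 'zmax', [-1.0, 6.0, 40.0], 897)
(0.81, [354.0, 101.0], [115.0, 205.0], 71.7, 'zmax', [1.0, 10.0, 56.0], 1123)
(0.68, [267.0, 512.0], [105.0, 206.0], 70.9, 'zmax', [2.0, 9.0, 55.0], 1890)
top ((783.7310791015625, -104.82049560546875), (258.1968994140625, 283.7308044433594), 1.9484479427337646) 6919 149.23108491193886 [ 650.24112452 -250.00236758] [915.90433646  36.80579653]
table z -0.42473301062773317
handle 0.6 193 [[508.0, -166.0, -3.0], [609.0, -112.0, 126.0], [632.0, -52.0, 132.0]]
top ((785.83056640625, -102.17918395996094), (255.39503479003906, 287.8182067871094), 1.719146728515625) 3477 147.16422928666736 [ 655.14138476 -247.13968965] [916.84497081  44.74331543]
table z -2.3022906734745447
handle 0.52 177 [[608.0, -216.0, 70.0], [646.0, -71.0, 125.0], [655.0, 32.0, 136.0]]
```

The picture shows the white module at centre (scene about (200,210)) with the drawer front at its upper left. There are three dark stands, at scene pixels (307,174), (253,182) and (322,140). By size they measure about 155x67, 205–230x~100 and 205–225x~100, so the one at (307,174), world (415,321), fits the smallest 150x70 description. I'll confirm that with a close crop before placing. First I move above the front of the drawer.

```bash
python3 -m inch '[[0,0,-0.168,0,0,-1.6,-1],[0,0,-0.168,0,0,-1.6,-1],[0,0,-0.168,0,0,-1.6,-1],[0,0,-0.168,0,0,-1.6,-1],[0,0,-0.168,0,0,-1.6,-1],[0,0,-0.168,0,0,-1.6,-1],[0,0,-0.168,0,0,-1.6,-1],[0,0,-0.168,0,0,-1.6,-1]]'; python3 -m inch '[[0,0,0,3.44,2.76,0,0.2],[0,0,0,3.44,2.76,0,0.2],[0,0,0,3.44,2.76,0,0.2],[0,0,0,3.44,2.76,0,0.2],[0,0,0,3.44,2.76,0,0.2],[0,0,0,3.44,2.76,0,0.2],[0,0,0,3.44,2.76,0,0.2],[0,0,0,3.44,2.76,0,0.2],[0,0,0,3.44,2.76,0,0.2],[0,0,0,3.44,2.76,0,0.2],[0,0,0,3.44,2.76,0,0.2],[0,0,0,3.44,2.76,0,0.2],[0,0,0,3.44,2.76,0,0.2],[0,0,0,3.44,2.76,0,0.2],[0,0,0,0,0,0,0.2]]'
python3 - <<'E'
from h import *
p=env.read_camera("wrist"); save(p,"w1.png"); print(p["position"],p["orientation"],env.state()["joints"],env.state()["opening"])
P,uv=cloud(p)
for n in ["module_drawer0_handle","module_front"]:
  for d in env.find_in(p,n)[:3]: print(n,d["score"],w(p,d["centre"]).round(1),pix(p,w(p,d["centre"])).round())
m=(P[:,2]>115)&(P[:,2]<135)&(P[:,0]<640)&(P[:,0]>580)
if m.any():
  Q=P[m]; print("bar",len(Q),np.percentile(Q,[1,50,99],axis=0).round(1).tolist(),cv2.minAreaRect(Q[:,:2].astype(np.float32)))
m=(abs(P[:,2]-149)<6)
if m.any(): Q=P[m]; print("top",np.percentile(Q,[1,50,99],axis=0).round(1).tolist())
E
```

```text
t: 2.4
eef_pos: [158.7, -604.5, 306.9]
tcp_rot: [3.142, 0.0, 1.606]
ft_force: [0.5, 0.6, 0.6]
opening: 0.999
grip_force: 0.0
t: 4.28
eef_pos: [531.5, -109.5, 306.0]
tcp_rot: [-3.141, -0.0, 1.604]
ft_force: [-0.3, 0.2, 0.3]
opening: 0.4
grip_force: 0.0
[530.09866478 -37.31807197 512.2377073 ] [2.88036998e+00 1.08307758e-04 3.23094965e-02] [-3.27186668e-01  2.63556532e-01  1.57155528e+00 -1.97972234e-04
  1.30679404e+00 -3.59361420e-01] 0.39662466511663674
module_drawer0_handle 0.73 [641.9 -81.4 132. ] [[353. 141.]]
module_front 0.68 [714.9 -83.2 153.2] [[424. 148.]]
bar 1666 [[600.2, -171.1, 116.0], [609.6, -80.3, 127.8], [639.9, 23.0, 134.4]] ((619.7889404296875, -74.1538314819336), (40.43675231933594, 200.82601928710938), 0.019102463498711586)
top [[655.4, -215.9, 147.5], [736.7, -80.3, 149.9], [825.2, 30.4, 152.2]]
```

View pics/w1.png

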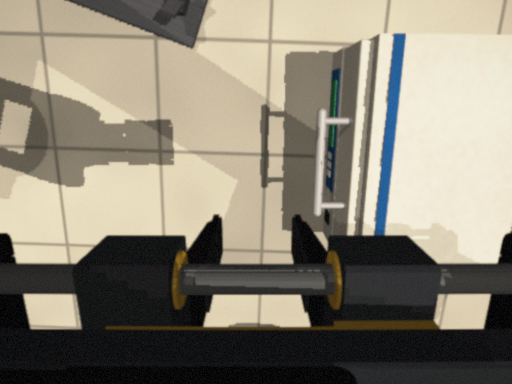

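```bash
python3 - <<'E'
from h import *
p=env.read_camera("wrist")
P,uv=cloud(p)
m=(P[:,2]>110)&(P[:,2]<140)&(P[:,0]<630)&(P[:,0]>590)
Q=P[m]
for y in range(-180,40,10):
    q=Q[abs(Q[:,1]-y)<5]
    if len(q): print(y,len(q),q.min(0).round(),q.max(0).round(),q[np.argmax(q[:,2])].round(1))
b=Q[(Q[:,0]<622)]; r=cv2.minAreaRect(b[:,:2].astype(np.float32)); print(r)
m=(abs(P[:,2]-149)<6); Q=P[m]
for y in range(-240,60,30):
    q=Q[abs(Q[:,1]-y)<3]
    if len(q): print("edge",y,q[:,0].min().round(1))
E
```

```text
-170 61 [ 603. -175.  124.] [ 614. -165.  130.] [ 607.7 -170.5  130. ]
-160 154 [ 603. -165.  124.] [ 630. -155.  130.] [ 609.3 -161.3  130.5]
-150 73 [ 602. -155.  123.] [ 613. -145.  131.] [ 609.3 -147.3  131.1]
-140 72 [ 602. -145.  125.] [ 612. -135.  131.] [ 608.4 -136.1  131.1]
-130 77 [ 602. -135.  123.] [ 613. -125.  131.] [ 607.7 -126.5  130.6]
-120 75 [ 602. -125.  122.] [ 612. -115.  130.] [ 606.3 -123.   130.3]
-110 81 [ 601. -115.  124.] [ 612. -105.  130.] [ 607.6 -109.7  130.4]
-100 81 [ 601. -105.  123.] [612. -95. 131.] [ 608.2 -103.7  131. ]
-90 79 [601. -95. 125.] [610. -85. 131.] [603.8 -92.1 130.8]
-80 89 [600. -85. 124.] [611. -75. 131.] [603.3 -84.1 130.5]
-70 80 [600. -75. 123.] [610. -65. 131.] [604.5 -72.6 131.2]
-60 205 [600. -65. 124.] [630. -55. 131.] [606.  -61.4 130.7]
-50 81 [599. -55. 123.] [609. -46. 130.] [603.1 -52.6 130.3]
-40 1 [605. -45. 124.] [605. -45. 124.] [604.8 -45.  124.1]
((612.2089233398438, -109.60806274414062), (22.3309268951416, 129.61343383789062), 1.700297474861145)
edge -210 733.2
edge -180 658.5
edge -150 657.9
edge -120 656.8
edge -90 655.9
edge -60 655.2
edge -30 654.2
edge 0 653.2
edge 30 651.7
```

The wrist picture shows the handle bar at pixels (320,110)–(320,213), in front of the white drawer lip at about x=345. The cloud puts its axis at about (607,-110,125), with the module yaw about 0.033. Next I grasp the bar.

```bash
python3 -m inch '[[0,0,0,-0.12,3.52,2.5,0.2],[0,0,0,-0.12,3.52,2.5,0.2],[0,0,0,0,0,2.5,0.2],[0,0,0,0,0,2.5,0.2],[0,0,0,0,0,2.5,0.2],[0,0,0,0,0,2.5,0.2],[0,0,0,0,0,2.5,0.2],[0,0,0,0,0,2.5,0.2],[0,0,0,0,0,0,0.2]]' && python3 -m inch '[[0,0,0,0,0,0,1],[0,0,0,0,0,0,1],[0,0,0,0,0,0,1],[0,0,0,0,0,0,1]]'
```

```text
t: 5.6
eef_pos: [599.8, -112.6, 105.1]
tcp_rot: [-3.139, -0.001, 1.599]
ft_force: [0.5, -0.1, 0.6]
opening: 0.397
grip_force: 0.0
t: 6.1
eef_pos: [601.1, -111.8, 106.7]
tcp_rot: [3.141, 0.0, 1.601]
ft_force: [-0.1, -0.0, -0.7]
opening: 0.039
grip_force: 0.0
```

```bash
python3 - <<'E'
from h import *
p=env.read_camera("wrist"); save(p,"w2.png"); s=env.state(); print(s["opening"],s["grip_force"],s["eef_pos"])
P,uv=cloud(p)
m=(P[:,2]>110)&(P[:,2]<140)&(P[:,0]<635)&(P[:,0]>570)
Q=P[m]
for y in range(-90,10,10):
    q=Q[abs(Q[:,1]-y)<5]
    if len(q): print(y,len(q),q.min(0).round(),q.max(0).round())
E
```

```text
0.02077926550017416 0.0 [ 601.03696496 -111.83539516  106.59232384]
-90 310 [601. -95. 123.] [612. -85. 131.]
-80 323 [601. -85. 124.] [611. -75. 131.]
-70 334 [600. -75. 124.] [611. -65. 130.]
-60 942 [600. -65. 124.] [635. -55. 130.]
-50 335 [600. -55. 123.] [635. -45. 131.]
```

View pics/w2.png

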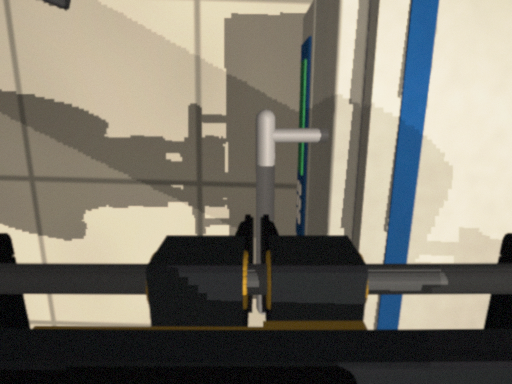

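```bash
python3 -m inch '[[0,0,0,0,0,0,1],[0,0,0,0,0,0,1]]'; python3 - <<'E'
from h import *
p=env.read_camera("wrist"); s=env.state()
print(s["eef_pos"],s["opening"],s["grip_force"],p["fx"],pix(p,[s["eef_pos"],s["eef_pos"]+np.array([0,0,19]),[606,-112,125],[605,-80,125]]).round())
P,uv=cloud(p)
D=p["depth"]
for v in (215,225,235,250,280,300):
    i=(uv[:,1]==v)&(uv[:,0]>235)&(uv[:,0]<290); print(v,[(int(a),*(b.round().astype(int))) for a,b in zip(uv[i][::5,0],P[i][::5])])
cv2.imwrite("pics/w3.png",cv2.resize(p["img"][180:340,180:340,::-1],(640,640))[:600])
E
```

```text
t: 6.4
eef_pos: [601.0, -111.8, 106.3]
tcp_rot: [-3.142, 0.0, 1.601]
ft_force: [0.5, 0.2, 0.1]
opening: 0.003
grip_force: 0.0
[ 600.99092458 -111.83089328  106.30422845] 0.00440487695536193 0.0 331.3122394307352 [[255. 212.]
 [255. 222.]
 [263. 223.]
 [264. 171.]]
215 [(236, np.int64(582), np.int64(-154), np.int64(-1)), (241, np.int64(587), np.int64(-153), np.int64(0)), (246, np.int64(592), np.int64(-153), np.int64(-1)), (251, np.int64(599), np.int64(-100), np.int64(144)), (256, np.int64(601), np.int64(-107), np.int64(126)), (261, np.int64(604), np.int64(-100), np.int64(144)), (266, np.int64(607), np.int64(-106), np.int64(129)), (271, np.int64(610), np.int64(-106), np.int64(128)), (276, np.int64(622), np.int64(-152), np.int64(0)), (281, np.int64(628), np.int64(-152), np.int64(-2)), (286, np.int64(632), np.int64(-152), np.int64(0))]
225 [(236, np.int64(583), np.int64(-164), np.int64(0)), (241, np.int64(588), np.int64(-164), np.int64(0)), (246, np.int64(596), np.int64(-101), np.int64(158)), (251, np.int64(599), np.int64(-100), np.int64(159)), (256, np.int64(601), np.int64(-102), np.int
[... 1936 characters left out ...]
), np.int64(244)), (282, np.int64(607), np.int64(-79), np.int64(245)), (287, np.int64(608), np.int64(-80), np.int64(244))]
300 [(236, np.int64(596), np.int64(-86), np.int64(244)), (241, np.int64(597), np.int64(-85), np.int64(245)), (246, np.int64(599), np.int64(-86), np.int64(244)), (251, np.int64(600), np.int64(-87), np.int64(242)), (256, np.int64(603), np.int64(-166), np.int64(125)), (261, np.int64(602), np.int64(-88), np.int64(240)), (266, np.int64(603), np.int64(-85), np.int64(244)), (271, np.int64(604), np.int64(-86), np.int64(244)), (276, np.int64(606), np.int64(-85), np.int64(245)), (281, np.int64(607), np.int64(-85), np.int64(244)), (286, np.int64(608), np.int64(-85), np.int64(244))]
```

View pics/w3.png

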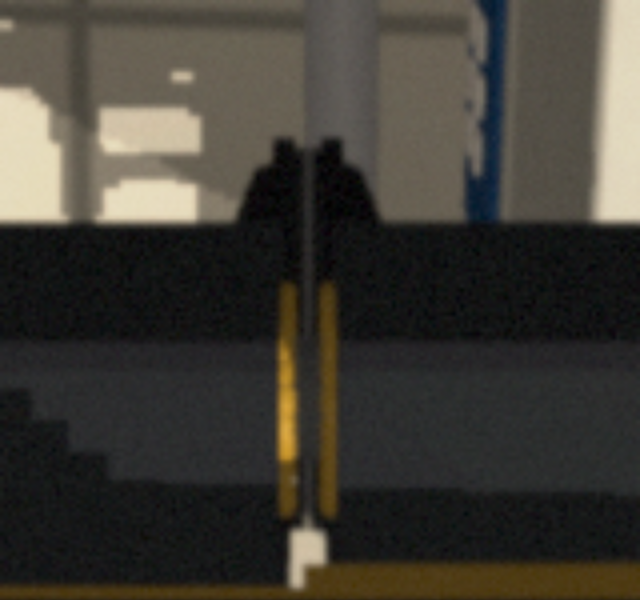

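```bash
python3 - <<'E'
from h import *
s=env.state()
out=[]
for n in ("scene","side"):
    p=env.read_camera(n); P,uv=cloud(p)
    m=(abs(P[:,0]-601)<35)&(abs(P[:,1]+112)<16)&(P[:,2]>60)&(P[:,2]<260)
    Q=P[m]; print(n,len(Q)); h=[(z,int(((Q[:,2]>=z)&(Q[:,2]<z+8)).sum())) for z in range(60,260,8)]; print(h)
    q=pix(p,[[601,-112,106],[601,-112,140],[606,-112,125]]).round(); print(q)
    c=q[0].astype(int); im=p["img"][c[1]-50:c[1]+50,c[0]-66:c[0]+66,::-1]; out.append(cv2.resize(im,(396,300),interpolation=cv2.INTER_CUBIC))
cv2.imwrite("pics/t.png",np.hstack(out))
E
```

```text
scene 130
[(60, 0), (68, 0), (76, 0), (84, 0), (92, 0), (100, 0), (108, 0), (116, 8), (124, 14), (132, 1), (140, 4), (148, 8), (156, 4), (164, 7), (172, 5), (180, 4), (188, 0), (196, 0), (204, 0), (212, 3), (220, 8), (228, 12), (236, 24), (244, 9), (252, 19)]
[[232. 228.]
 [231. 221.]
 [232. 225.]]
side 140
[(60, 0), (68, 0), (76, 0), (84, 0), (92, 0), (100, 0), (108, 0), (116, 6), (124, 11), (132, 2), (140, 9), (148, 7), (156, 7), (164, 10), (172, 12), (180, 12), (188, 14), (196, 10), (204, 3), (212, 2), (220, 4), (228, 3), (236, 3), (244, 7), (252, 18)]
[[235. 179.]
 [234. 171.]
 [233. 175.]]
```

View pics/t.png

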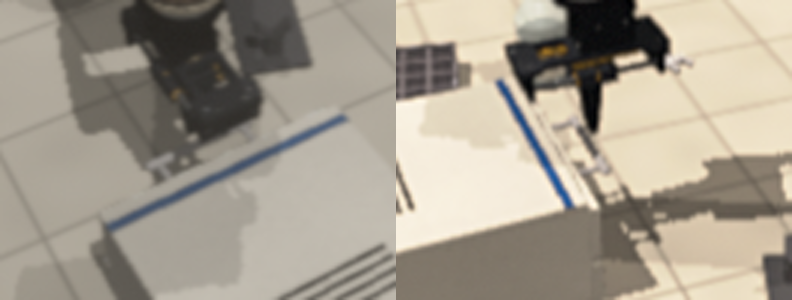

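Both depth clouds and the side crop (tip at about pixel (235,172), against (235,179) projected for z=106) show the fingertips ending near z=135. The real tips are therefore about 29 mm higher than the reported TCP, and the fingers shut above the bar. I reopen, go 30 mm lower and watch the force.

```bash
python3 -m inch '[[0,0,0,0,0,0,0.2],[0,0,0,0,0,0,0.2],[0,0,0,0,0,0,0.2],[0,0,0,0,0,0,0.2],[0,0,0,0,0,1,0.2],[0,0,0,0,0,1,0.2],[0,0,0,0,0,1,0.2],[0,0,0,0,0,0,0.2]]' && python3 -m inch '[[0,0,0,0,0,0,1],[0,0,0,0,0,0,1],[0,0,0,0,0,0,1],[0,0,0,0,0,0,1]]'
```

```text
t: 7.55
eef_pos: [600.5, -111.7, 75.1]
tcp_rot: [-3.14, -0.0, 1.601]
ft_force: [-0.3, 0.5, 0.3]
opening: 0.398
grip_force: 0.0
t: 8.05
eef_pos: [601.2, -111.9, 76.7]
tcp_rot: [3.141, 0.0, 1.601]
ft_force: [0.8, 0.1, 2.0]
opening: 0.108
grip_force: 30.0
```

```bash
python3 -m inch '[[0,0,0,0,-1,0,1],[0,0,0,0,-2,0,1],[0,0,0,0,-2,0,1],[0,0,0,0,-2,0,1],[0,0,0,0,-2,0,1],[0,0,0,0,-2,0,1],[0,0,0,0,-2,0,1],[0,0,0,0,-2,0,1],[0,0,0,0,-2,0,1],[0,0,0,0,-1,0,1],[0,0,0,0,0,0,1]]'
```

```text
t: 9.43
eef_pos: [420.2, -117.6, 76.6]
tcp_rot: [-3.142, 0.001, 1.601]
ft_force: [0.2, -4.6, 1.9]
opening: 0.108
grip_force: 30.0
```

```bash
python3 -m inch '[[0,0,0,0,0,0,0.2],[0,0,0,0,0,0,0.2],[0,0,0,0,0,-1,0.2],[0,0,0,0,0,-3,0.2],[0,0,0,0,0,-4,0.2],[0,0,-0.1745,0,0,-2,0.2],[0,0,-0.1745,0,0,-2,0.2],[0,0,-0.1745,0,0,-2,0.2],[0,0,-0.1745,0,0,-2,0.2],[0,0,-0.1745,0,0,-2,0.2],[0,0,-0.1745,0,0,-2,0.2],[0,0,-0.1745,0,0,-2,0.2],[0,0,-0.1745,0,0,-2,0.2],[0,0,-0.1745,0,0,0,0.2],[0,0,0,-4,0,0,0.2],[0,0,0,-4,0,0,0.2],[0,0,0,-4,0,0,0.2],[0,0,0,-4,0,0,0.2],[0,0,0,-4,0,0,0.2],[0,0,0,0,0,0,0.2]]'
python3 - <<'E'
from h import *
p=env.read_camera("wrist"); save(p,"w4.png")
print(env.state()["eef_pos"],env.state()["tcp_rot"],p["position"])
for n in ["thick_column","slim_column_a","drawer_middle"]:
    for d in env.find_in(p,n)[:4]: print(n,round(d["score"],2),w(p,d["centre"]).round(1),pix(p,w(p,d["centre"])).round())
for d in env.trace(p,"thick_column")[:3]:
    P,_=cloud(p,d["mask"]); print(d["score"],len(P),cv2.minAreaRect(P[:,:2].astype(np.float32)),np.percentile(P[:,2],[5,50,90,98]).round(1))
E
```

```text
t: 11.92
eef_pos: [622.2, -110.8, 315.5]
tcp_rot: [3.141, -0.001, -3.111]
ft_force: [0.3, -0.6, -0.2]
opening: 0.401
grip_force: 0.0
[ 621.04500201 -110.87869776  315.85977456] [ 3.14119736e+00 -1.39809422e-03 -3.11112731e+00] [ 550.90187841 -113.38435525  521.74671663]
thick_column 0.9 [548.6 -51.4 111.3] [[308.  98.]]
slim_column_a 0.95 [ 552.5 -181.4  108. ] [[200.  98.]]
drawer_middle 0.96 [ 542.3 -112.9   75.4] [[257.  92.]]
0.88 2083 ((551.2384643554688, -44.07288360595703), (141.09854125976562, 28.780515670776367), 1.6599972248077393) [104.6 111.2 113.3 114.2]
0.64 1500 ((556.8488159179688, -178.43209838867188), (144.0048065185547, 24.02394676208496), 1.7764155864715576) [102.7 107.7 113.3 114.3]
```

View pics/w4.png

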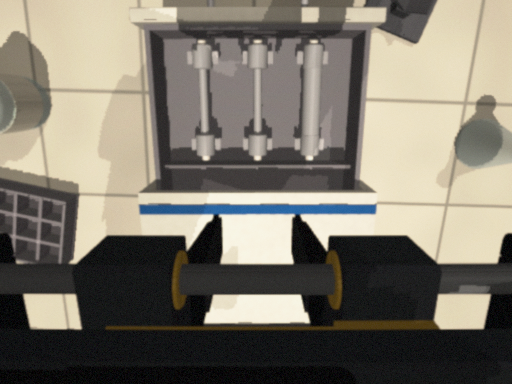

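The wrist picture shows the drawer open with three columns. Two slim ones have necked barrels, at pixels (205,98) and (258,98). The third, at (311,98), has a barrel almost as wide as its caps, so that one is the thick column, at about (551,-47). I confirm in an enlarged crop and measure its axis and the finger-tip offset.

```bash
python3 - <<'E'
from h import *
p=env.read_camera("wrist"); cv2.imwrite("pics/c1.png",cv2.resize(p["img"][20:190,140:380,::-1],(720,510),interpolation=cv2.INTER_CUBIC))
P,uv=cloud(p)
Q=P[(abs(P[:,1]+47)<20)&(P[:,2]>96)&(P[:,2]<125)]
for x in range(476,632,6):
    q=Q[abs(Q[:,0]-x)<3]
    if len(q): t=q[q[:,2]>q[:,2].max()-6]; print(x,len(q),"zmax",q[:,2].max().round(1),"y",q[:,1].min().round(1),q[:,1].max().round(1),"ymid top",t[:,1].mean().round(1))
e=env.state()["eef_pos"]; print(e)
F=(abs(P[:,0]-e[0])<16)&(abs(P[:,1]-e[1])<40)&(P[:,2]>250)&(P[:,2]<420)
Q=P[F];U=uv[F]
for v in range(205,245,4):
    k=U[:,1]==v
    if k.any(): print(v,k.sum(),"z",np.percentile(Q[k][:,2],[0,20,50,90]).round(),"x",Q[k][:,0].min().round(),"y",Q[k][:,1].min().round(),Q[k][:,1].max().round())
print(pix(p,[[e[0]-10,e[1]+20,e[2]+d] for d in (0,20,30,40)]).round())
E
```

```text
476 168 zmax 125.0 y -66.9 -27.0 ymid top -45.8
482 18 zmax 107.0 y -52.7 -44.4 ymid top -48.9
488 63 zmax 114.6 y -59.4 -37.4 ymid top -48.6
494 132 zmax 115.0 y -65.3 -30.3 ymid top -48.3
500 171 zmax 114.5 y -66.4 -29.8 ymid top -48.7
506 150 zmax 114.5 y -66.1 -29.5 ymid top -48.2
512 109 zmax 115.2 y -59.3 -35.9 ymid top -48.5
518 94 zmax 114.1 y -58.2 -37.2 ymid top -47.5
524 102 zmax 113.6 y -58.2 -36.8 ymid top -47.5
530 101 zmax 113.6 y -57.9 -36.2 ymid top -48.0
536 90 zmax 113.8 y -57.8 -37.2 ymid top -47.4
542 90 zmax 114.1 y -57.5 -36.8 ymid top -47.3
548 94 zmax 114.0 y -57.1 -36.0 ymid top -47.0
554 93 zmax 114.3 y -57.0 -35.4 ymid top -46.4
560 92 zmax 114.2 y -57.2 -36.7 ymid top -46.4
566 93 zmax 113.8 y -56.9 -36.0 ymid top -46.6
572 88 zmax 114.5 y -56.6 -35.7 ymid top -46.0
578 89 zmax 113.6 y -56.5 -34.7 ymid top -46.2
584 82 zmax 114.2 y -56.1 -34.5 ymid top -45.8
590 85 zmax 114.6 y -56.4 -34.2 ymid top -45.5
596 109 zmax 115.1 y -63.2 -27.0 ymid top -45.4
602 129 zmax 114.9 y -63.0 -27.2 ymid top -45.5
608 134 zmax 114.4 y -62.7 -27.2 ymid top -44.4
614 93 zmax 115.0 y -62.3 -34.0 ymid top -45.6
620 29 zmax 110.4 y -55.0 -40.6 ymid top -45.2
626 5 zmax 106.2 y -48.4 -28.9 ymid top -45.5
[ 620.2475178  -111.33753673  317.07608763]
217 18 z [353. 354. 357. 359.] x 609.0 y -135.0 -89.0
221 28 z [356. 360. 364. 365.] x 608.0 y -137.0 -87.0
225 34 z [357. 366. 369. 370.] x 608.0 y -137.0 -86.0
229 40 z [357. 371. 374. 375.] x 608.0 y -138.0 -86.0
233 48 z [353. 373. 379. 380.] x 608.0 y -139.0 -85.0
237 54 z [353. 375. 384. 385.] x 608.0 y -140.0 -84.0
241 58 z [355. 378. 388. 389.] x 608.0 y -140.0 -84.0
[[288. 197.]
 [291. 207.]
 [293. 213.]
 [295. 219.]]
```

View pics/c1.png

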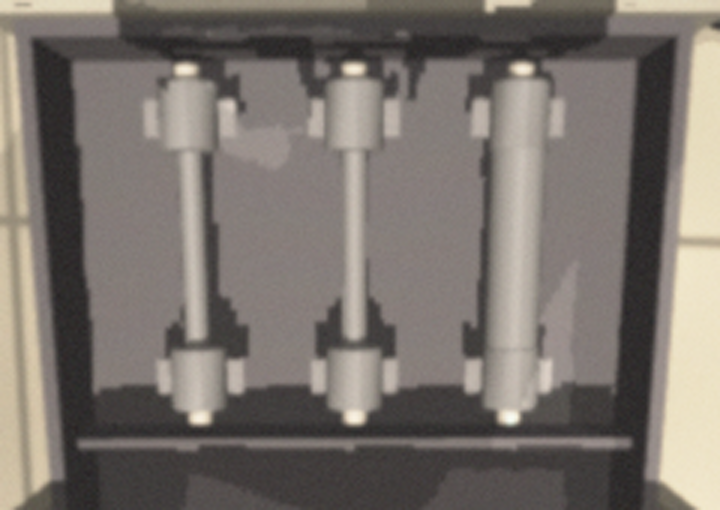

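The crop confirms it: the right-hand column, at crop (515,240), has the thick barrel. Its axis centre is about (551.5,-47,101.5) and the tip offset about 32 mm. I go down and grip.

```bash
python3 -m inch '[[0,0,0,2.25,2.2,2.8,0],[0,0,0,2.25,2.2,2.8,0],[0,0,0,2.25,2.2,2.8,0],[0,0,0,0,0,4,0],[0,0,0,0,0,4,0],[0,0,0,0,0,4,0],[0,0,0,0,0,1.5,0],[0,0,0,0,0,1.5,0],[0,0,0,0,0,1.5,0],[0,0,0,0,0,1.5,0],[0,0,0,0,0,0,0]]'; python3 -m inch '[[0,0,0,0,0,0,1],[0,0,0,0,0,0,1],[0,0,0,0,0,0,1],[0,0,0,0,0,0,1]]'
```

```text
t: 13.6
eef_pos: [551.1, -47.3, 51.4]
tcp_rot: [3.141, -0.001, -3.112]
ft_force: [-0.6, -0.2, 0.2]
opening: 0.497
grip_force: 0.0
t: 14.1
eef_pos: [551.6, -46.1, 52.8]
tcp_rot: [3.14, 0.0, -3.112]
ft_force: [0.4, 9.3, 4.2]
opening: 0.224
grip_force: 30.0
```

```bash
python3 -m inch '[[0,0,0,0,0,-1,1],[0,0,0,0,0,-2,1],[0,0,0,0,0,-3,1],[0,0,0,0,0,-4,1],[0,0,0.1,0,0,-4,1],[0,0,0.1,0,0,-4,1],[0,0,0.1,0,0,-2,1],[0,0,0,1,2,0,1],[0,0,0,2,4,0,1],[0,0,0,2,4,0,1],[0,0,0,2,4,0,1],[0,0,0,2,4,0,1],[0,0,0,2,4,0,1],[0,0,0,2,4,0,1],[0,0,0,2,4,0,1],[0,0,0,1,1.7,0,1],[0,0,0,0,0,0,1],[0,0,0,0,0,0,1]]'
python3 - <<'E'
from m import *
p=env.read_camera("wrist"); save(p,"w5.png"); s=env.state(); e=s["eef_pos"]; print(e,s["tcp_rot"],s["opening"])
for x in stands(p): print(x)
P,uv=cloud(p)
Q=P[(abs(P[:,0]-415)<120)&(abs(P[:,1]-321)<110)&(P[:,2]>28)&(P[:,2]<70)]
print("saddle pts",len(Q))
if len(Q)>20:
    _,lab,c=cv2.kmeans(Q[:,:2].astype(np.float32),2,None,(3,50,.1),5,cv2.KMEANS_PP_CENTERS)
    for k in (0,1): q=Q[lab[:,0]==k]; print(len(q),cv2.minAreaRect(q[:,:2].astype(np.float32)),q[:,2].max().round(1))
E
```

```text
t: 16.35
eef_pos: [482.2, 299.9, 252.3]
tcp_rot: [-3.141, 0.0, 2.871]
ft_force: [-0.0, 0.8, -3.7]
opening: 0.224
grip_force: 30.0
[482.3192308  299.80732373 252.3614051 ] [-3.14122183e+00  1.28276341e-04  2.87023475e+00] 0.2216259726096626
(0.97, [414.0, 323.0], [70.0, 146.0], 74.8, 'zmax', [6.0, 8.0, 43.0], 3879)
(0.94, [352.0, 484.0], [93.0, 30.0], 73.0, 'zmax', [5.0, 10.0, 24.0], 1904)
(0.82, [354.0, 99.0], [109.0, 204.0], 71.1, 'zmax', [7.0, 11.0, 58.0], 11318)
saddle pts 368
190 ((367.98504638671875, 344.91357421875), (17.583803176879883, 13.100410461425781), 75.09475708007812) 46.5
178 ((363.1458435058594, 327.3040466308594), (16.59265899658203, 13.190458297729492), 74.463134765625) 47.6
```

View pics/w5.png

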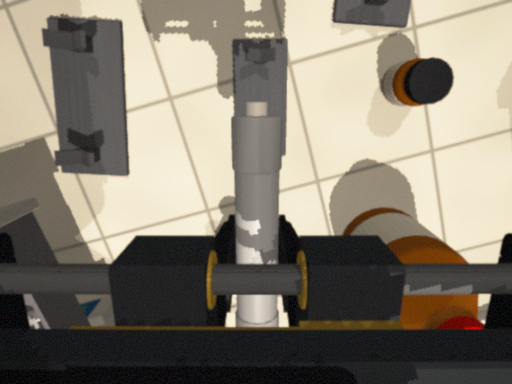

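The held column is at pixels (258,110–330). Behind it the smallest stand shows at (259,95), against the two larger ones at (90,95) and (372,10). Its far saddle puts the stand centre at (415.7,322.6) with its axis at 164.9°. The scene and side views agree within 2 mm. Next I measure the column in the grip.

```bash
python3 - <<'E'
from h import *
p=env.read_camera("wrist"); s=env.state(); e=s["eef_pos"]; yaw=s["tcp_rot"][2]
P,uv=cloud(p)
r=R.from_euler('xyz',s["tcp_rot"]).inv(); L=r.apply(P-e)  # tool coords
m=(abs(L[:,1])<16)&(L[:,0]>25)&(L[:,0]<85)&(L[:,2]>-70)&(L[:,2]<10)
Q=L[m]
for x in range(26,86,4):
    q=Q[abs(Q[:,0]-x)<2]
    if len(q): t=q[q[:,2]<q[:,2].min()+5]; print(x,len(q),"ztop",np.percentile(q[:,2],5).round(1),"y",q[:,1].min().round(1),q[:,1].max().round(1),t[:,1].mean().round(1))
print("xmax",np.sort(Q[:,0])[-5:])
c=np.array([415.6,322.4,0]); print("stand in tool xy",r.apply(c-e).round(1),"yaw diff",2.878-yaw)
E
```

```text
26 271 ztop -60.2 y -10.6 10.3 -0.3
30 362 ztop -60.2 y -11.3 10.2 -0.3
34 379 ztop -60.4 y -11.1 10.1 -0.2
38 369 ztop -60.8 y -12.0 11.8 -0.2
42 422 ztop -61.0 y -11.9 11.6 -0.1
46 441 ztop -61.2 y -11.8 11.6 -0.4
50 437 ztop -61.2 y -12.3 11.5 -0.4
54 466 ztop -61.1 y -12.3 11.4 -0.3
58 460 ztop -61.3 y -12.2 11.3 -0.2
62 477 ztop -61.2 y -12.0 11.2 -0.4
66 238 ztop -58.8 y -10.5 9.7 -1.1
70 110 ztop -54.6 y -5.0 4.7 -0.2
xmax [69.91551617 69.9160985  69.91677752 69.91704297 69.92331785]
stand in tool xy [ 70.4   3.8 252.4] yaw diff 0.008015150456716302
```

```bash
python3 -m inch '[[0,0,-0.008,2.35,0.14,2,1],[0,0,0,2.35,0.14,3,1],[0,0,0,2.35,0.13,3,1],[0,0,0,0,0,4,1],[0,0,0,0,0,4,1],[0,0,0,0,0,3,1],[0,0,0,0,0,2,1],[0,0,0,0,0,0,1],[0,0,0,0,0,0,1]]'
python3 - <<'E'
from h import *
s=env.state(); e=s["eef_pos"]; print(e,s["tcp_rot"])
p=env.read_camera("wrist"); save(p,"w6.png")
P,uv=cloud(p); r=R.from_euler('xyz',s["tcp_rot"]).inv(); L=r.apply(P-e)
m=(abs(L[:,0])<95)&(abs(L[:,1])<60)&(P[:,2]>2)&(P[:,2]<14); q=L[m]; print("plate",m.sum(),q.min(0).round(1),q.max(0).round(1),cv2.minAreaRect(q[:,:2].astype(np.float32)))
m=(abs(L[:,0])<85)&(abs(L[:,1])<40)&(P[:,2]>30)&(P[:,2]<52); q=L[m]
for sg in(-1,1):
    a=q[(q[:,1]*sg>9)]; 
    if len(a): print("arm",sg,len(a),np.percentile(a,[3,50,97],axis=0).round(1).tolist(),P[m][q[:,1]*sg>9][:,2].max())
E
```

```text
t: 17.62
eef_pos: [415.7, 323.3, 43.1]
tcp_rot: [3.141, 0.001, 2.879]
ft_force: [0.2, -1.3, -4.1]
opening: 0.228
grip_force: 30.0
[415.6794611  323.27833521  43.10134205] [3.14089840e+00 8.22107719e-04 2.87878918e+00]
plate 6578 [-33.8 -46.4  32.8] [90.2 54.3 41. ] ((28.21173095703125, 3.0460853576660156), (130.35696411132812, 86.98663330078125), 7.093649864196777)
arm -1 93 [[45.5, -18.5, -3.0], [52.1, -17.4, -1.1], [58.7, -16.1, 0.7]] 46.352810538814396
arm 1 92 [[45.3, 15.4, -2.5], [52.1, 16.5, -0.8], [58.7, 17.7, 0.9]] 46.26736856853299
```

View pics/w6.png

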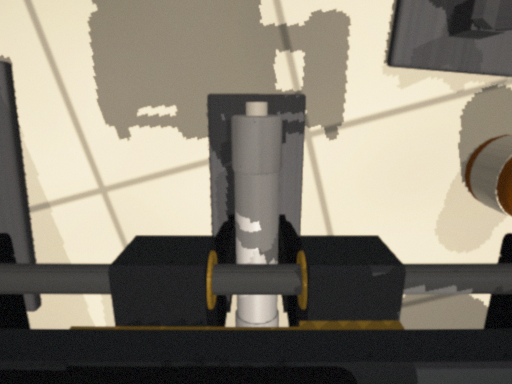

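The column is centred over the saddles: the arms sit at tool y -17.4 and +16.5, and x = +52.1. I lower it gently.

```bash
python3 -m inch '[[0,0,0,0,0,1,1],[0,0,0,0,0,1,1],[0,0,0,0,0,1,1],[0,0,0,0,0,0.6,1],[0,0,0,0,0,0.4,1],[0,0,0,0,0,0.2,1],[0,0,0,0,0,0,1]]'; python3 -m inch '[[0,0,0,0,0,0.1,1],[0,0,0,0,0,0.1,1],[0,0,0,0,0,0,1]]'
```

```text
t: 18.55
eef_pos: [415.1, 323.3, 0.3]
tcp_rot: [-3.142, 0.0, 2.879]
ft_force: [0.6, 0.7, -3.7]
opening: 0.221
grip_force: 30.0
t: 18.92
eef_pos: [415.1, 323.3, -1.7]
tcp_rot: [-3.142, 0.0, 2.879]
ft_force: [-0.1, 0.3, -3.8]
opening: 0.225
grip_force: 30.0
```

```bash
python3 -m inch '[[0,0,0,0,0,0.1,1],[0,0,0,0,0,0,1]]';python3 -m inch '[[0,0,0,0,0,0.1,1],[0,0,0,0,0,0,1]]'
```

```text
t: 19.18
eef_pos: [415.1, 323.2, -2.0]
tcp_rot: [3.141, 0.0, 2.879]
ft_force: [-1.5, -3.0, 7.0]
opening: 0.223
grip_force: 30.0
t: 19.42
eef_pos: [415.2, 323.2, -2.2]
tcp_rot: [3.141, 0.001, 2.879]
ft_force: [-5.4, -5.7, 19.3]
opening: 0.224
grip_force: 30.0
```

Contact at the expected height, so it is seated. I ease off, release and lift.

```bash
python3 -m inch '[[0,0,0,0,0,-0.1,1],[0,0,0,0,0,0,0.5],[0,0,0,0,0,0,0.3],[0,0,0,0,0,0,0],[0,0,0,0,0,0,0],[0,0,0,0,0,-0.5,0],[0,0,0,0,0,-1,0],[0,0,0,0,0,-2,0],[0,0,0,0,0,-4,0],[0,0,0,0,0,-4,0],[0,0,0,0,0,-4,0],[0,0,0,-3,0,-4,0],[0,0,0,-3,0,-4,0],[0,0,0,0,0,0,0]]'
python3 - <<'E'
from h import *
p=env.read_camera("wrist"); save(p,"w7.png"); s=env.state(); print(s["eef_pos"],s["tcp_rot"],s["joints"].round(2))
P,uv=cloud(p); c=np.array([415.6,322.4,47]); r=R.from_euler('z',2.878).inv(); L=r.apply(P-c)
m=(abs(L[:,0])<76)&(abs(L[:,1])<13)&(L[:,2]>2)&(L[:,2]<20); q=L[m]
for x in range(-72,76,8):
    t=q[abs(q[:,0]-x)<4]
    if len(t): print(x,len(t),np.percentile(t[:,2],95).round(1),t[:,1].mean().round(1))
print(q[:,0].min(),q[:,0].max())
a=env.read_camera("side");P,uv=cloud(a)
for d in env.find_in(a,"module_drawer0_handle")[:2]: print(d["score"],w(a,d["centre"]))
for d in env.find_in(a,"thick_column")[:3]: print("thick",d["score"],w(a,d["centre"]))
E
```

```text
t: 21.18
eef_pos: [475.1, 307.6, 235.6]
tcp_rot: [3.138, 0.005, 2.878]
ft_force: [-1.9, -0.2, -0.1]
opening: 0.497
grip_force: 0.0
[473.3835615  307.50080613 233.44194521] [3.14019397e+00 1.62049177e-03 2.87826291e+00] [ 0.46  0.35  1.64 -0.    1.15 -0.85]
-72 19 5.5 -0.1
-64 82 12.0 -0.2
-56 128 12.1 0.0
-48 132 12.0 0.0
-40 129 11.8 -0.2
-32 131 11.2 -0.2
-24 128 11.6 -0.3
-16 129 11.1 -0.1
-8 131 11.4 -0.3
0 131 11.2 -0.1
8 151 11.2 -0.2
16 130 11.5 -0.3
24 145 11.5 -0.2
32 139 11.0 -0.2
40 155 11.7 -0.3
48 160 12.1 -0.6
56 161 12.4 -0.3
64 103 12.2 -0.3
72 21 5.5 -0.5
-70.66043414380134 70.29680780436884
0.93 [533.93847734 -95.56007859  94.1208771 ]
thick 0.57 [532.00040387 -91.03050873  96.20579152]
```

View pics/w7.png

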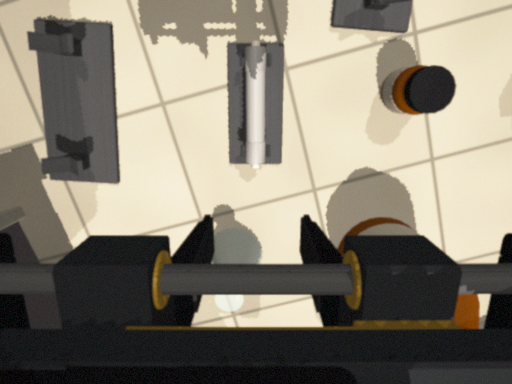

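The column lies centred in the stand: its ends are at ±70.5 mm, it is level within 1 mm, and its axis is at about 47 mm. Now I go back to the handle.

```bash
python3 -m inch '[[0,0,0.159,0,0,0,0.2],[0,0,0.159,0,0,0,0.2],[0,0,0.159,0,0,0,0.2],[0,0,0.159,0,0,0,0.2],[0,0,0.159,0,0,0,0.2],[0,0,0.159,0,0,0,0.2],[0,0,0.159,0,0,0,0.2],[0,0,0.161,0,0,0,0.2],[0,0,0,-4.23,-0.67,0,0.2],[0,0,0,-4.23,-0.67,0,0.2],[0,0,0,-4.23,-0.67,0,0.2],[0,0,0,-4.23,-0.67,0,0.2],[0,0,0,-4.23,-0.67,0,0.2],[0,0,0,-4.23,-0.67,0,0.2],[0,0,0,-4.23,-0.67,0,0.2],[0,0,0,-4.23,-0.67,0,0.2],[0,0,0,-4.23,-0.67,0,0.2],[0,0,0,-4.23,-0.67,0,0.2]]'
python3 -m inch '[[0,0,0,0,0,0,0.2],[0,0,0,0,0,0,0.2]]'
python3 - <<'E'
from h import *
p=env.read_camera("wrist"); s=env.state(); print(s["eef_pos"],s["tcp_rot"])
P,uv=cloud(p)
m=(P[:,2]>115)&(P[:,2]<134)&(P[:,0]<438)&(P[:,0]>395)
Q=P[m]
for y in range(-120,-40,10):
    q=Q[abs(Q[:,1]-y)<5]
    if len(q): print(y,len(q),q.min(0).round(),q.max(0).round(),q[:,0].mean())
E
```

```text
t: 23.62
eef_pos: [419.6, -117.9, 231.6]
tcp_rot: [-3.14, -0.001, 1.606]
ft_force: [1.0, -0.1, 0.2]
opening: 0.401
grip_force: 0.0
t: 23.88
eef_pos: [420.2, -116.5, 231.8]
tcp_rot: [-3.14, -0.001, 1.605]
ft_force: [0.3, -0.8, -0.9]
opening: 0.401
grip_force: 0.0
[ 420.34855713 -116.2817763   231.94999952] [-3.14080275e+00 -5.07814711e-04  1.60606887e+00]
-120 111 [ 416. -125.  125.] [ 426. -115.  130.] 421.4418558717268
-110 114 [ 416. -115.  125.] [ 426. -105.  131.] 421.1172256630144
-100 114 [ 416. -105.  125.] [426. -95. 131.] 420.71990652814725
-90 118 [415. -95. 124.] [425. -85. 130.] 420.23841621371054
-80 129 [414. -85. 122.] [425. -75. 130.] 419.65547669742705
-70 183 [414. -75. 123.] [437. -65. 131.] 422.5935475079308
-60 190 [414. -65. 124.] [438. -55. 131.] 423.03809778160786
-50 42 [415. -55. 125.] [424. -51. 130.] 419.144094680129
```

```bash
python3 -m inch '[[0,0,0,0,0,4,0.2],[0,0,0,0,0,4,0.2],[0,0,0,0,0,3,0.2],[0,0,0,0,0,2,0.2],[0,0,0,0,0,1.5,0.2],[0,0,0,0,0,1.2,0.2],[0,0,0,0,0,0,1],[0,0,0,0,0,0,1],[0,0,0,0,0,0,1],[0,0,0,0,0,0,1]]'; python3 -m inch '[[0,0,0,0,1,0,1],[0,0,0,0,1.5,0,1],[0,0,0,0,2,0,1],[0,0,0,0,2,0,1],[0,0,0,0,2,0,1],[0,0,0,0,2,0,1],[0,0,0,0,2,0,1],[0,0,0,0,2,0,1],[0,0,0,0,1.5,0,1],[0,0,0,0,1,0,1],[0,0,0,0,0.5,0,1],[0,0,0,0,0.5,0,1],[0,0,0,0,0.3,0,1],[0,0,0,0,0,0,1]]'
```

```text
t: 25.18
eef_pos: [420.8, -117.4, 75.8]
tcp_rot: [3.141, 0.0, 1.605]
ft_force: [-0.3, 0.6, 4.9]
opening: 0.105
grip_force: 30.0
t: 26.92
eef_pos: [604.5, -111.5, 75.8]
tcp_rot: [3.14, 0.001, 1.605]
ft_force: [1.1, -3.9, 5.4]
opening: 0.108
grip_force: 30.0
```

```bash
python3 -m inch '[[0,0,0,0,0.2,0,1],[0,0,0,0,0,0,1]]'; python3 -m inch '[[0,0,0,0,0.15,0,1],[0,0,0,0,0,0,1]]'; python3 -m inch '[[0,0,0,0,0.1,0,1],[0,0,0,0,0,0,1]]'
```

```text
t: 27.18
eef_pos: [606.1, -111.4, 75.8]
tcp_rot: [3.14, 0.001, 1.605]
ft_force: [-0.1, -3.8, 6.1]
opening: 0.103
grip_force: 30.0
t: 27.42
eef_pos: [605.9, -111.4, 75.7]
tcp_rot: [-3.139, 0.001, 1.605]
ft_force: [-8.6, -4.8, 10.4]
opening: 0.104
grip_force: 30.0
t: 27.68
eef_pos: [605.9, -111.4, 75.7]
tcp_rot: [-3.137, 0.0, 1.606]
ft_force: [-13.5, -5.5, 13.4]
opening: 0.105
grip_force: 30.0
```

```bash
python3 -m inch '[[0,0,0,0,0,0,0.6],[0,0,0,0,0,0,0.4],[0,0,0,0,0,0,0.4],[0,0,0,0,0,-1,0.4],[0,0,0,0,0,-2,0.4],[0,0,0,0,0,-4,0.4],[0,0,0,0,0,-5,0.4],[0,0,0,0,-3,-5,0.4],[0,0,0,0,-4,-3,0.4],[0,0,0,0,0,0,0.4]]'
python3 - <<'E'
from h import *
p=env.read_camera("wrist"); s=env.state(); print(s["eef_pos"],s["ft_force"])
P,uv=cloud(p)
Q=P[(P[:,2]>115)&(P[:,2]<134)&(P[:,0]<622)&(P[:,0]>580)]
for y in range(-170,-50,20):
    q=Q[abs(Q[:,1]-y)<5]
    if len(q): print(y,len(q),q.min(0).round(),q.max(0).round())
b=env.read_camera("scene");c=env.read_camera("side")
cv2.imwrite("pics/z.png",np.vstack([cv2.resize(x["img"],(400,300)) for x in(b,c)])[:,:,::-1])
E
```

```text
t: 28.92
eef_pos: [537.2, -113.3, 278.9]
tcp_rot: [3.137, 0.002, 1.605]
ft_force: [-0.2, 0.5, -0.2]
opening: 0.302
grip_force: 0.0
[ 537.91710698 -113.31227584  277.12854431] [-0.04313884 -0.67454929  0.53364653]
-170 68 [ 603. -175.  124.] [ 614. -165.  131.]
-150 80 [ 603. -155.  122.] [ 613. -145.  130.]
-130 88 [ 602. -135.  123.] [ 612. -125.  130.]
-110 92 [ 601. -115.  122.] [ 612. -105.  131.]
-90 90 [600. -95. 124.] [612. -85. 131.]
-70 93 [600. -75. 124.] [611. -65. 131.]
```

View pics/z.png

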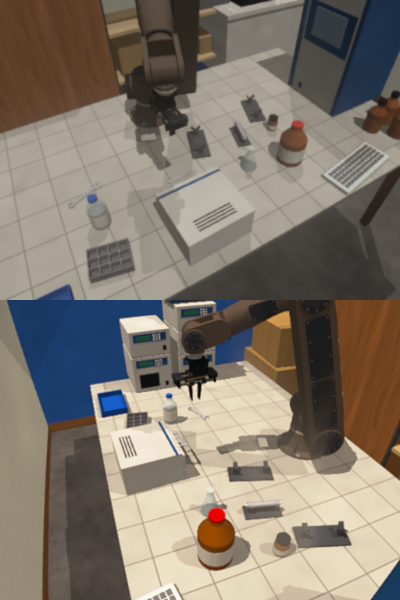

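The picture shows the drawer shut, with its handle back at x≈606.5 as at the start. The column lies in the smallest stand (side view (263,510)), everything else is upright, and the robot touches nothing.

```bash
python3 -c "
from cell import env
print(env.job_done())"
```

```text
the job is handed in; nothing more can be done
None
```

The thick column lies centred in the smallest stand's two V-saddles, the drawer is fully shut with the slim columns left inside, nothing was knocked over, and the job was handed in at about 29 s.

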